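Fit the spacer and hold the spread circlip at the turntable spindle's groove

ROBOT

A 6-joint arm with a two-finger parallel gripper is mounted at the origin on the work surface. World frame = base frame: x ahead of the robot, y to its left, z up, the work surface at z = 0. Lengths are in m, angles in rad, forces in N, time in s.
With the tool pointing down it reaches from about 0.3 to 0.775 m from the base axis. Payload 14.6 kg.
Tool frame: the origin (TCP) lies midway between the tips of the shut fingers; the grasp point (between the pads) lies 19 mm behind it (ctrl.pinch_z is the distance from the TCP to the grasp point, in m); z points along the fingers, y is the line along which they close (so a half turn about z gives the same grasp; the last joint's range is limited). The gripper opens to 94 mm and grips with 3 to 60 N. Pads are 16 mm wide; open, the fingers measure 119 mm over their backs; the gripper's body (75 mm by 177 mm) begins 78 mm behind the grasp point.
Start: joints at [-1.345, 0.3, 1.521, -0, 1.321, -0.067], TCP at [0.159, -0.527, 0.205] pointing down, gripper open.
Joint ranges: [-3.03, 3.03], [-0.79, 2.21], [0.23, 2.52], [-1.04, 4.18], [0, 3.07], [-2.55, 2.55]. Speed limits (rad/s): [2.22, 2.22, 2.57, 3.14, 3.14, 3.14].

INTERFACE

Orientations are given as [roll, pitch, yaw] about the fixed x, y, z axes, in that order (R = Rz(yaw) Ry(pitch) Rx(roll)).
In Python, from station import ctrl gives the robot as it stands.
- The arm moves only by the tool jog_arm, never from a script. Its argument "motion" is a list of rows, each a list of 7 numbers: the shift along the tool's x, y, z in m, then the turn, a rotation vector about the tool's x, y, z in rad, then the opening, from -1 (shut) to 1 (fully open). In form: [[tx, ty, tz, rx, ry, rz, gripper], ...]. A call has 1 to 5 rows; each row shifts and turns the commanded pose from where the row before left it, along the tool's axes as they then stand; what a row does not reach is not made up. A row lasts 1/10 s, in which the tool goes at most 50 mm and 8.59 degrees, less where a joint would pass 70% of its speed; a pose out of reach is approached as far as the arm can. A call is refused whole if a number of a shift passes 0.05 or a number of a turn 0.15, either way. A call with a gripper value outside its range is refused whole. The fingers move at their own pace and stop on an object; "squeeze" is the grip in N (left out, the last holds). Time passes only in rows, so rows that do not move let the fingers close. It gives the time, the measured TCP pose, the force, the opening and the grip force at its end, in the units of the state.
- ctrl.get_obs(): the state, without advancing time (a new reading comes with each control period).
- ctrl.camera(name): name is "scene" or "top" or "wrist"; returns the picture (480x640x3 uint8, red, green, blue); there is no depth.
- ctrl.camera_model(name): a dict with "intrinsics" (3x3 intrinsics, pixels), "rvec" (rotation vector, rad) and "tvec" (3), from world to camera coordinates, as OpenCV has them. Camera axes: x right, y down, z forward; pixel columns grow to the right and rows downward; lengths in m; the calibration is good to about 2 mm. A picture is of the moment at which its call begins: read the wrist's pose just before it. camera_model takes no time and is no camera call; for the wrist camera it gives the pose at the moment of the call.
- ctrl.hand_in(): hands the job in; it is judged then, once.
The state is a dict: "time_s": time; "qpos": joint angles; "joint_vel": joint speeds; "tau": joint torques, N m; "ee_pos": TCP position; "eef_rot": TCP orientation; "force": force on the tool from outside, world axes, zero at the start; "moment": the same for the moment, N m; "grip_width": finger opening in m; "grip_force": force on a finger pad.
Only numpy, scipy, OpenCV 4.12 (cv2) and the standard library are available. Lean on these libraries where they do the work, as an engineer would, in place of code of your own. Each camera call takes 0.05 s, during which the arm holds its last target. There are 200 camera calls.

TASK

Put the modelling turntable's spindle back together: slide the spacer over the upright spindle until it sits fully home on the hub, and let go of it. Then take the circlip pliers out of their stand by the handles, squeeze them fully so that the circlip on their tips is spread wide, and lower the spread circlip over the spindle until it is level with the groove just above the spacer, pressing only gently. Finish while still holding the pliers there, upright and fully squeezed: do not let the circlip close on the spindle, do not let go, and leave the mug, jar and clay pod alone.

Things in the scene. Friction and masses are not known exactly. Their poses are not given: they have to be found in the camera images.
- seat (a point): Centre of the hub's flat top (34 mm wide), 40 mm above the table, on the axis of the turntable's upright steel spindle. Turntable: fixed round dark iron base, 130 mm wide, 18 mm high, hub in its middle. Spindle above the hub: 22 mm thick, 44 mm long (top 84 mm above the table), its top 4 mm chamfered down to 15 mm. z up.
- groove (a point): Centre of the groove round the spindle, on its axis, 66 mm above the table: 4 mm tall (64 to 68 mm above the table), 19 mm thick at its bottom. The groove starts just where the seated spacer's top face lies. z up.
- spacer_centre (a point): Centre (half-way up) of the loose aluminium spacer sleeve: 40 mm outer diameter, 24.4 mm bore, 24 mm high, 90 to 180 g, lying flat with its bore upright on a 9 mm thick, 150 mm square plywood board on the table. z is the bore's axis.
- pliers_grip (a point): Where to squeeze the pliers: midway between the two upright black rubber handles, 70 mm above the pivot. Handles on the +y and -y sides: 18 mm wide along x, from 44 mm below to 22 mm above this point; over their outer faces 51 mm at rest, 40 mm fully squeezed (faces then parallel). On the stand it is 179 mm above the table. z: up the handles; yaw as the stand.
- ring_centre (a point): Middle of the circlip on the pliers' tips, where the spindle's axis must pass when it is spread: on the middle line, 145 mm below pliers_grip. Dark steel, level, 2.6 mm thick C of 3.5 mm wire; bore 19.6 mm at rest (too tight for the spindle), 24.8 mm fully spread. Closed back on the -x side, jaws on the +y and -y sides; 40 mm of free height for the spindle between them.
- jaw_left (a joint): How far the pliers are squeezed (rad): 0 at rest, circlip closed; 0.081 against the built-in stop, circlip fully spread. Spring-loaded: about 2 N on each handle at pliers_grip starts it, about 8 N reaches the stop; grip with 15 to 40 N. Both handles move together and equally.
- pliers: Circlip pliers, 240 g, upright, tips down; origin at the pivot, axes as pliers_grip. A cross bar at the pivot (80 mm along y, 15 along x, 10 tall) lies in 6 mm deep open-topped notches of the stand.
- spacer: The same spacer; origin at the centre of its underside.
- mug: White ceramic mug, 76 mm wide, 85 mm high, standing by; leave alone. Origin under its centre.
- glaze_jar: Clear jar with white lid, 64 mm wide, 85 mm high, standing by; leave alone. Origin under its centre.
- clay_pod: Dark clay poppy pod, 68 mm wide, 68 mm high, standing by; leave alone. Origin under its centre.
- stand: Fixed plywood stand of the pliers: 100 mm square foot, two cheeks 14 mm thick and 110 mm high, 54 mm apart in the clear; the jaws hang freely between them. The pliers lift straight out: the tips are clear after 80 mm. Origin under its centre.

How it is judged:
By the outcome, as a careful person would: the job done as asked, in the order asked, and still so for the second after the job is handed in, while the arm keeps its last pose, push and grip.
It also fails if it takes over 64 s, if anything falls off the work surface, if the arm or the gripper's body presses on something with over 40 N, if the wrist force passes 120 N, or if a joint passes its speed limit or range.

## Working session

There is one attempt and no reset: what is moved stays moved. The work goes in short steps, Python scripts to look and compute and a tool call to move; the robot and the scene stay as the last step left them, time stands still between calls to the robot, and variables do not carry over. Pictures are saved under pics/ and viewed, at most 14 in all, crops included, and the job is handed in when it is done.

Besides the shell and the picture viewer there is one more tool, called after "Emit:" as name(argument=value, ...), one argument or row to a line, values as JSON. jog_arm: Moves the arm, as the interface text tells. Its arguments: {"type":"object","properties":{"motion":{"type":"array"},"squeeze":{"type":"number"}},"required":["motion"]}

```bash
ls; mkdir -p pics; python3 - <<'E'
from station import ctrl
import cv2
o=ctrl.get_obs();print({k:o[k] for k in('time_s','ee_pos','eef_rot','grip_width','force')}, ctrl.pinch_z)
for n in('scene','top'):
    cv2.imwrite(f'pics/{n}0.png',ctrl.camera(n)[:,:,::-1]);m=ctrl.camera_model(n);print(n,m)
E
```

```text
pics
{'time_s': 0.0, 'ee_pos': array([ 0.15868914, -0.52632378,  0.20488318]), 'eef_rot': array([-3.14040995e+00, -5.46588906e-05,  2.92829141e-01]), 'grip_width': 0.0939198804849347, 'force': array([ 0.08042116,  0.61198892, -0.13151557])} 0.0188
scene {'intrinsics': array([[550.90747627,   0.        , 315.87664817],
       [  0.        , 550.90747627, 240.36399172],
       [  0.        ,   0.        ,   1.        ]]), 'rvec': array([ 1.0809044 ,  2.52466842, -0.90037768]), 'tvec': array([ 0.41415222, -0.27365403,  1.38896385])}
top {'intrinsics': array([[491.46329865,   0.        , 319.24967184],
       [  0.        , 491.46329865, 242.73488547],
       [  0.        ,   0.        ,   1.        ]]), 'rvec': array([ 2.15640358, -2.20263076,  0.04853885]), 'tvec': array([0.02395973, 0.60217445, 1.06632481])}
```

View pics/top0.png

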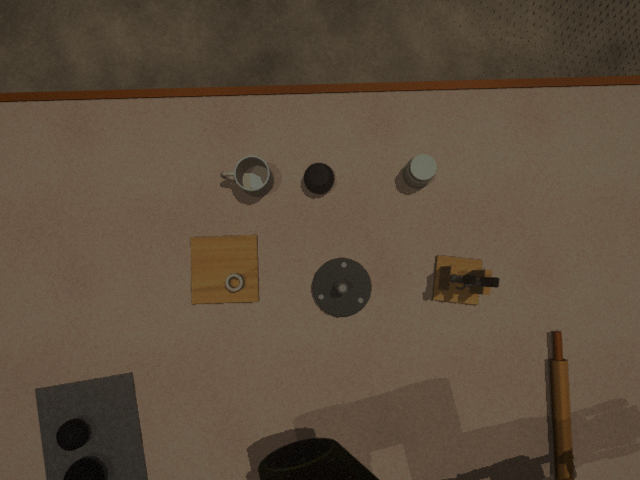

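View pics/scene0.png

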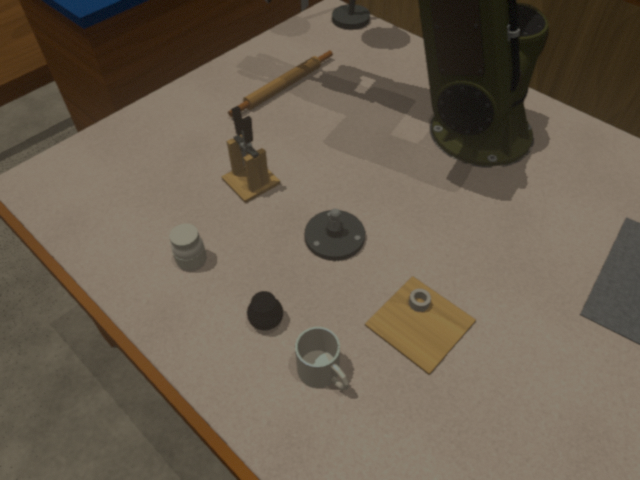

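Top view: spacer near (234,283), spindle top near (342,288), pliers near (470,282). Enlarging these.

```bash
cat > h.py <<'E'
import numpy as np, cv2
from station import ctrl
def ray(m,u,v):
    R=cv2.Rodrigues(np.array(m['rvec']))[0];K=np.array(m['intrinsics']);t=np.array(m['tvec'])
    return -R.T@t, R.T@np.linalg.solve(K,[u,v,1.])
def at_z(m,u,v,z):
    c,d=ray(m,u,v);return c+d*(z-c[2])/d[2]
def proj(m,P):
    return cv2.projectPoints(np.array(P,float).reshape(-1,3),np.array(m['rvec']),np.array(m['tvec']),np.array(m['intrinsics']),None)[0].reshape(-1,2)
E
python3 - <<'E'
from h import *
t=cv2.imread('pics/top0.png');s=cv2.imread('pics/scene0.png')
def c(i,u,v,w=66,h=74): return cv2.resize(cv2.convertScaleAbs(i[v:v+h,u:u+w],alpha=1.8),None,fx=4,fy=4,interpolation=cv2.INTER_CUBIC)
a=np.vstack([np.hstack([c(t,200,246),c(t,309,251),c(t,434,246)]),np.hstack([c(s,387,265),c(s,302,198),c(s,220,102)])])
cv2.imwrite('pics/mos.png',a)
m=ctrl.camera_model('top')
print(at_z(m,234,283,.033),at_z(m,342,288,.084),at_z(m,470,282,.1))
E
```

```text
[0.51789096 0.19836881 0.033     ] [ 0.50381209 -0.03503481  0.084     ] [ 0.51117983 -0.29349908  0.1       ]
```

View pics/mos.png

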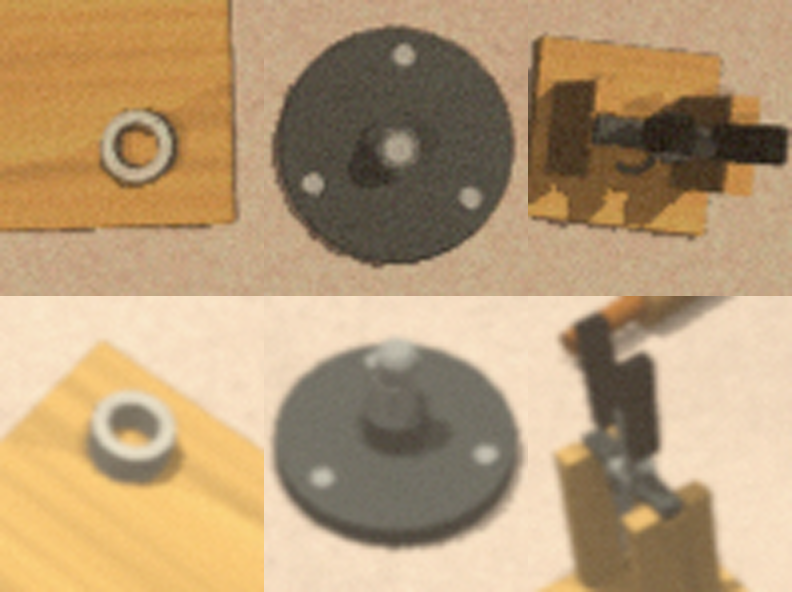

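```bash
python3 - <<'E'
from h import *
T=ctrl.camera_model('top');S=ctrl.camera_model('scene')
f=lambda x,y,u,v:(u+x/4-.375,v+y/4-.375)
print('spacer',at_z(T,*f(138,147,200,246),.033),at_z(S,*f(132,129,387,265),.033))
print('spindle',at_z(T,*f(134,149,309,251),.084),at_z(S,*f(133,58,302,198),.083))
print('disc',at_z(T,*f(130,145,309,251),.018))
a=[at_z(T,*f(x,y,434,246),.009) for x,y in((9,37),(192,55),(3,220),(178,236))]
print('foot',a); print([np.arctan2(*( -1*(q-p)[:2]*[-1,1]))for p,q in((a[0],a[1]),(a[2],a[3]))], np.mean(a,0))
# handles top ends
print('handles',at_z(T,*f(140,133,434,246),.201),at_z(T,*f(257,145,434,246),.201))
b=[at_z(T,*p,.009) for p in((191,236),(257,235),(258,303),(191.5,304))];print('board',np.mean(b,0))
print(ctrl.camera_model('wrist'))
E
```

```text
spacer [0.51924222 0.19808275 0.033     ] [0.52122184 0.19957002 0.033     ]
spindle [ 0.50406381 -0.03529854  0.084     ] [ 0.50634813 -0.03298785  0.083     ]
disc [ 0.50441388 -0.03485912  0.018     ]
foot [array([ 0.57061058, -0.2465401 ,  0.009     ]), array([ 0.55851221, -0.34685879,  0.009     ]), array([ 0.46987883, -0.23966177,  0.009     ]), array([ 0.45926935, -0.33509326,  0.009     ])]
[np.float64(-0.12001970567352292), np.float64(-0.11071912579392879)] [ 0.51456775 -0.29203848  0.009     ]
handles [ 0.51910437 -0.26258109  0.201     ] [ 0.51259647 -0.315175    0.201     ]
board [0.54834663 0.22438119 0.009     ]
{'intrinsics': array([[350.22225521,   0.        , 322.07209609],
       [  0.        , 350.22225521, 240.6645054 ],
       [  0.        ,   0.        ,   1.        ]]), 'rvec': array([-2.34044289,  1.74041262,  0.23794635]), 'tvec': array([-0.54981156, -0.02650681,  0.39189384])}
```

Mosaic shows spacer ring top centre, spindle top and stand foot clearly. Located: spacer (0.520, 0.199), spindle (0.505, −0.034), pliers about (0.515, −0.290), yaw ≈ −0.11. I'll square the tool to the world axes and head for the spacer.

Emit:
jog_arm(
  motion=[
    [0,0,0,0,0,0.098,1],
    [0,0,0,0,0,0.098,1],
    [0,0,0,0,0,0.097,1],
    [0.012,-0.024,0,0,0,0,1],
    [0.022,-0.044,0,0,0,0,1],
  ],
)

```text
time_s: 0.6
ee_pos: [0.1922, -0.4587, 0.2046]
eef_rot: [-3.141, 0.0, -0.003]
force: [1.5, 0.5, -0.3]
grip_width: 0.0941
grip_force: 0.0
```

Emit:
jog_arm(
  motion=[
    [0.022,-0.044,0,0,0,0,1],
    [0.022,-0.044,0,0,0,0,1],
    [0.022,-0.044,0,0,0,0,1],
    [0.022,-0.044,0,0,0,0,1],
    [0.022,-0.044,0,0,0,0,1],
  ],
)

```text
time_s: 1.1
ee_pos: [0.3031, -0.2367, 0.2054]
eef_rot: [3.142, -0.0, -0.001]
force: [0.7, -0.7, 0.3]
grip_width: 0.0941
grip_force: 0.0
```

Emit:
jog_arm(
  motion=[
    [0.022,-0.044,0,0,0,0,1],
    [0.022,-0.044,0,0,0,0,1],
    [0.022,-0.044,0,0,0,0,1],
    [0.022,-0.044,0,0,0,0,1],
    [0.022,-0.044,0,0,0,0,1],
  ],
)

```text
time_s: 1.6
ee_pos: [0.4132, -0.0165, 0.2055]
eef_rot: [3.142, -0.0, -0.0]
force: [1.4, -1.1, 0.5]
grip_width: 0.0942
grip_force: 0.0
```

```bash
python3 - <<'E'
from h import *
m=ctrl.camera_model('wrist');print(ray(m,320,240),ctrl.get_obs()['ee_pos'])
print(proj(m,[[.505,-.0345,.084],[.505,-.0345,.018],[.52,.199,.033]]))
i=ctrl.camera('wrist')[:,:,::-1];cv2.imwrite('pics/w0.png',i)
E
```

```text
(array([ 0.49161349, -0.01685935,  0.38453255]), array([-0.26457812,  0.00682715, -0.96436011])) [ 0.41322472 -0.01650462  0.20549543]
[[343.88691738 126.83544177]
 [339.96123166 129.93270381]
 [ 94.20265547 113.00176437]]
```

View pics/w0.png

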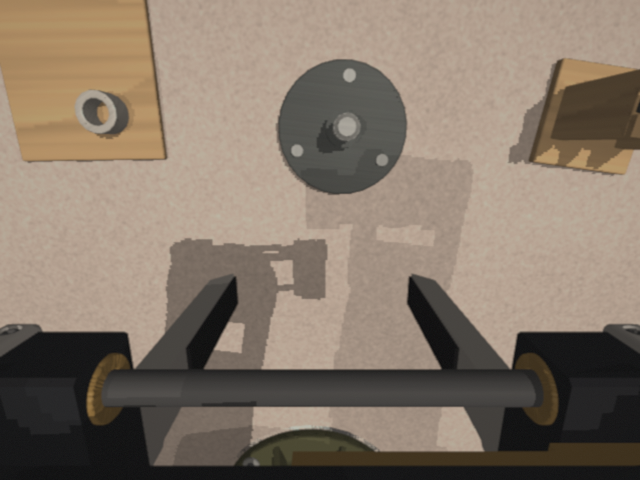

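Wrist view: spindle top at (347,127), spacer top ring centred near (98,110), both within ~3 px of prediction. Go over the spacer.

Emit:
jog_arm(
  motion=[
    [0.018,-0.036,0,0,0,0,1],
    [0.018,-0.036,0,0,0,0,1],
    [0.018,-0.036,0.01,0,0,0,1],
    [0.018,-0.036,0.02,0,0,0,1],
    [0.018,-0.036,0.025,0,0,0,1],
  ],
)

```text
time_s: 2.15
ee_pos: [0.5036, 0.163, 0.1501]
eef_rot: [-3.141, -0.001, 0.0]
force: [1.0, -1.0, -1.1]
grip_width: 0.0938
grip_force: 0.0
```

Emit:
jog_arm(
  motion=[
    [0.018,-0.034,0.025,0,0,0,1],
    [0,0,0.04,0,0,0,1],
    [0,0,0.03,0,0,0,1],
    [0,0,0,0,0,0,1],
    [0,0,0,0,0,0,1],
  ],
)

```text
time_s: 2.65
ee_pos: [0.5211, 0.1953, 0.0561]
eef_rot: [3.142, 0.0, -0.0]
force: [0.2, -0.2, 1.2]
grip_width: 0.0942
grip_force: 0.0
```

```bash
python3 - <<'E'
from h import *
m=ctrl.camera_model('wrist');p=ctrl.get_obs()['ee_pos'];print(p)
print(proj(m,[p,p+[0,0,.0188],[.52,.1985,.033]]))
i=ctrl.camera('wrist')[:,:,::-1];cv2.imwrite('pics/w1.png',i)
E
```

```text
[0.5211031  0.19525398 0.05614954]
[[321.80511139 291.09187539]
 [321.75229312 306.32951141]
 [316.59797352 277.52648429]]
```

View pics/w1.png

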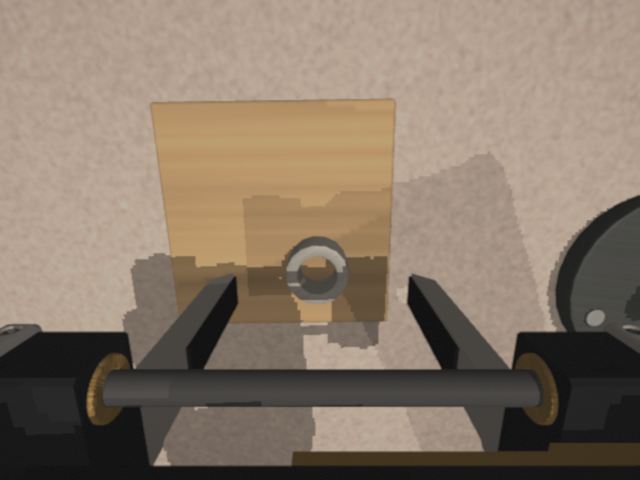

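Spacer ring's top face is centred at about (317,275), i.e. (0.5215, 0.198); the fingers straddle it. Descend and grip.

Emit:
jog_arm(
  motion=[
    [0,-0.003,0.015,0,0,0,1],
    [0,0,0.02,0,0,0,1],
    [0,0,0.008,0,0,0,1],
    [0,0,0,0,0,0,1],
    [0,0,0,0,0,0,-1],
  ],
  squeeze=20,
)

```text
time_s: 3.2
ee_pos: [0.5213, 0.1985, 0.0131]
eef_rot: [-3.141, -0.001, -0.0]
force: [-0.2, 0.3, 0.8]
grip_width: 0.089
grip_force: 0.0
```

Emit:
jog_arm(
  motion=[
    [0,0,0,0,0,0,-1],
    [0,0,0,0,0,0,-1],
    [0,0,0,0,0,0,-1],
    [0,0,0,0,0,0,-1],
    [0,0,0,0,0,0,-1],
  ],
)

```text
time_s: 3.7
ee_pos: [0.5209, 0.1984, 0.0126]
eef_rot: [-3.142, -0.0, -0.0]
force: [0.9, 0.5, -0.4]
grip_width: 0.0491
grip_force: 0.0
```

Emit:
jog_arm(
  motion=[
    [0,0,0,0,0,0,-1],
    [0,0,0,0,0,0,-1],
    [0,0,0,0,0,0,-1],
    [0,0,0,0,0,0,-1],
  ],
)

```text
time_s: 4.1
ee_pos: [0.5209, 0.1984, 0.0125]
eef_rot: [-3.142, -0.0, -0.0]
force: [-0.5, -0.3, 1.0]
grip_width: 0.0399
grip_force: 20.0
```

Emit:
jog_arm(
  motion=[
    [0,0,-0.01,0,0,0,-1],
    [0,0,-0.03,0,0,0,-1],
    [0,0,-0.04,0,0,0,-1],
    [0,0.01,-0.03,0,0,0,-1],
    [-0.001,0.03,0,0,0,0,-1],
  ],
)

```text
time_s: 4.6
ee_pos: [0.5216, 0.1597, 0.1274]
eef_rot: [-3.14, -0.007, 0.002]
force: [0.9, -0.4, -1.7]
grip_width: 0.0402
grip_force: 20.0
```

Emit:
jog_arm(
  motion=[
    [-0.004,0.037,0,0,0,0,-1],
    [-0.004,0.04,0,0,0,0,-1],
    [-0.004,0.04,0,0,0,0,-1],
    [-0.004,0.04,0,0,0,0,-1],
    [0,0.03,0,0,0,0,-1],
  ],
)

```text
time_s: 5.1
ee_pos: [0.5033, -0.0307, 0.1232]
eef_rot: [3.141, -0.001, -0.001]
force: [0.2, 0.1, -0.4]
grip_width: 0.0396
grip_force: 20.0
```

Emit:
jog_arm(
  motion=[
    [0,0.008,0,0,0,0,-1],
    [0,0,0.005,0,0,0,-1],
    [0,0,0,0,0,0,-1],
    [0,0,0,0,0,0,-1],
  ],
)

```text
time_s: 5.5
ee_pos: [0.5038, -0.0355, 0.1173]
eef_rot: [-3.141, 0.0, 0.001]
force: [0.1, -0.2, -1.3]
grip_width: 0.0402
grip_force: 20.0
```

```bash
python3 - <<'E'
from h import *
o=ctrl.get_obs();p=o['ee_pos'];print(p,o['force'],o['eef_rot'])
C=[]
for n in('wrist','scene'):
    m=ctrl.camera_model(n);i=ctrl.camera(n)[:,:,::-1]
    print(n,proj(m,[p+[0,0,-.0035],p+[0,0,.0205],[.505,-.0355,.084],[.505,-.0355,.018]]))
    u,v=(220,180) if n=='wrist' else (265,150)
    k=200 if n=='wrist' else 133
    C.append(cv2.resize(cv2.convertScaleAbs(i[v:v+k,u:u+k],alpha=1.6),(400,400),interpolation=2))
cv2.imwrite('pics/m2.png',np.hstack(C))
E
```

```text
[ 0.50379296 -0.03550825  0.11730481] [ 0.1493006  -0.17108358 -1.3282313 ] [-3.14138554e+00  4.67549580e-04  1.12906639e-03]
wrist [[321.84860844 288.58033666]
 [321.77407862 307.89056642]
 [321.90711407 268.3462067 ]
 [322.01748221 240.86827796]]
scene [[335.04296637 200.37576921]
 [335.22819895 191.92857393]
 [334.4198753  210.79754448]
 [333.97841652 231.72195158]]
```

View pics/m2.png

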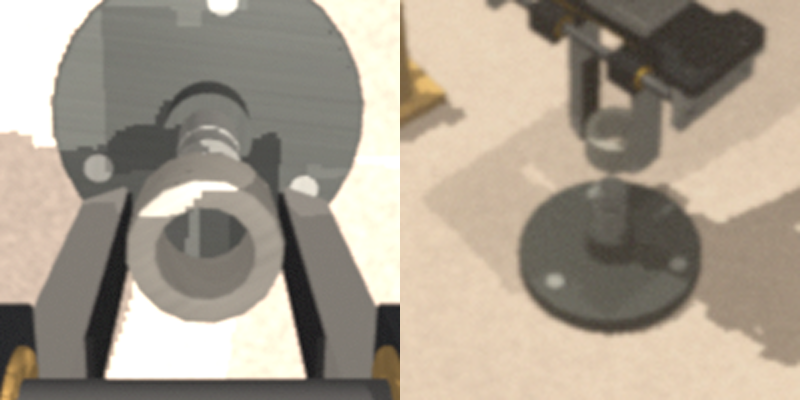

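Left (wrist): the spindle/disc axis is at about column 325 vs. spacer's 323, so shift ~1–2 mm toward −y; rows look aligned. Adjust and lower.

Emit:
jog_arm(
  motion=[
    [0.0007,0.0015,0.012,0,0,0,-1],
    [0,0,0.012,0,0,0,-1],
    [0,0,0.003,0,0,0,-1],
    [0,0,0.003,0,0,0,-1],
    [0,0,0,0,0,0,-1],
  ],
)

```text
time_s: 6.1
ee_pos: [0.5044, -0.0381, 0.0871]
eef_rot: [-3.141, 0.001, -0.0]
force: [0.3, 0.2, -0.6]
grip_width: 0.0397
grip_force: 20.0
```

Emit:
jog_arm(
  motion=[
    [0,0,0.003,0,0,0,-1],
    [0,0,0.003,0,0,0,-1],
    [0,0,0,0,0,0,-1],
  ],
)

```text
time_s: 6.4
ee_pos: [0.5046, -0.038, 0.0812]
eef_rot: [-3.141, -0.0, -0.0]
force: [2.3, 1.5, -1.5]
grip_width: 0.0398
grip_force: 20.0
```

Emit:
jog_arm(
  motion=[
    [0.0005,-0.0007,0.003,0,0,0,-1],
    [0,0,0.004,0,0,0,-1],
    [0,0,0.004,0,0,0,-1],
    [0,0,0,0,0,0,-1],
  ],
)

```text
time_s: 6.8
ee_pos: [0.5047, -0.0374, 0.0698]
eef_rot: [-3.141, 0.001, -0.0]
force: [0.2, 0.8, -1.4]
grip_width: 0.0397
grip_force: 20.0
```

Emit:
jog_arm(
  motion=[
    [0,0,0.005,0,0,0,-1],
    [0,0,0.005,0,0,0,-1],
    [0,0,0.005,0,0,0,-1],
    [0,0,0,0,0,0,-1],
  ],
)

```text
time_s: 7.2
ee_pos: [0.5046, -0.0374, 0.0546]
eef_rot: [-3.141, 0.001, -0.0]
force: [-0.2, -0.1, -1.6]
grip_width: 0.0402
grip_force: 20.0
```

Emit:
jog_arm(
  motion=[
    [0,0,0.004,0,0,0,-1],
    [0,0,0.004,0,0,0,-1],
    [0,0,0.002,0,0,0,-1],
    [0,0,0,0,0,0,-1],
  ],
)

```text
time_s: 7.6
ee_pos: [0.5049, -0.0374, 0.0451]
eef_rot: [-3.142, 0.001, -0.0]
force: [0.5, 0.2, -1.4]
grip_width: 0.0401
grip_force: 20.0
```

Emit:
jog_arm(
  motion=[
    [0,0,0.001,0,0,0,-1],
    [0,0,0.001,0,0,0,-1],
    [0,0,0,0,0,0,-1],
  ],
)

```text
time_s: 7.9
ee_pos: [0.5051, -0.0374, 0.0435]
eef_rot: [3.142, -0.0, -0.0]
force: [-0.3, 0.1, -1.8]
grip_width: 0.0401
grip_force: 20.0
```

Emit:
jog_arm(
  motion=[
    [0,0,0.001,0,0,0,-1],
    [0,0,0.0005,0,0,0,-1],
    [0,0,0,0,0,0,-1],
  ],
)

```text
time_s: 8.2
ee_pos: [0.5053, -0.0375, 0.0433]
eef_rot: [3.141, -0.001, -0.0]
force: [-8.5, 1.2, 18.9]
grip_width: 0.0399
grip_force: 20.0
```

Seated (19 N contact at the expected height). Relieve, release, and rise.

Emit:
jog_arm(
  motion=[
    [0,0,-0.0012,0,0,0,-1],
    [0,0,0,0,0,0,1],
    [0,0,0,0,0,0,1],
    [0,0,0,0,0,0,1],
    [0,0,0,0,0,0,1],
  ],
)

```text
time_s: 8.7
ee_pos: [0.505, -0.0374, 0.043]
eef_rot: [-3.142, 0.0, -0.0]
force: [0.4, -0.3, 0.5]
grip_width: 0.0682
grip_force: 0.0
```

Emit:
jog_arm(
  motion=[
    [0,0,0,0,0,0,1],
    [0,0,-0.01,0,0,0,1],
    [0,0,-0.03,0,0,0,1],
    [0,0,-0.05,0,0,0,1],
    [0,0,-0.05,0,0,0,1],
  ],
)

```text
time_s: 9.2
ee_pos: [0.5045, -0.0374, 0.1853]
eef_rot: [-3.142, 0.001, -0.0]
force: [0.5, -0.2, 0.4]
grip_width: 0.0936
grip_force: 0.0
```

Emit:
jog_arm(
  motion=[
    [0,0,-0.045,0,0,0,1],
    [0,0.02,-0.01,0,0,0.1,1],
    [0,0,0,0,0,0,1],
  ],
)

```text
time_s: 9.5
ee_pos: [0.5055, -0.0587, 0.2408]
eef_rot: [3.141, -0.004, -0.104]
force: [-0.1, 0.0, -0.7]
grip_width: 0.094
grip_force: 0.0
```

```bash
python3 - <<'E'
from h import *
o=ctrl.get_obs();p=o['ee_pos'];print(p,o['force'],o['eef_rot'])
m=ctrl.camera_model('wrist');i=ctrl.camera('wrist')[:,:,::-1]
print(proj(m,[[.505,-.037,.084],[.505,-.037,.064],[.515,-.290,.201],[.515,-.29,.009]]))
cv2.imwrite('pics/w3.png',i)
E
```

```text
[ 0.50553248 -0.05866105  0.24083302] [-0.10798565  0.00106359 -0.6645961 ] [ 3.14096094 -0.00427127 -0.1035964 ]
[[300.25065495 229.91605585]
 [301.40834325 225.44281713]
 [681.69580915 217.17883023]
 [518.54858202 184.58798417]]
```

View pics/w3.png

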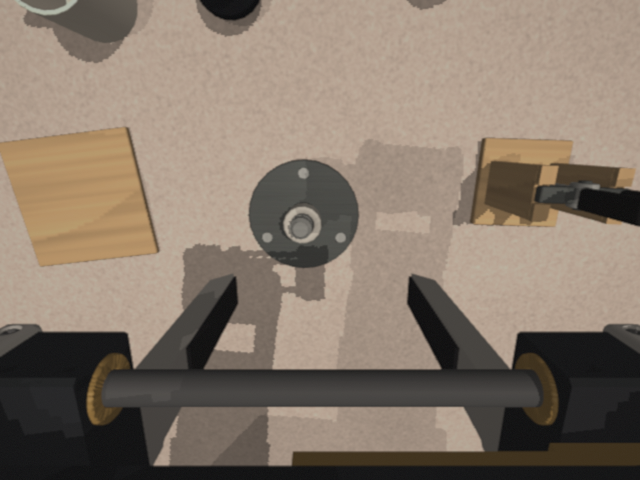

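Spacer sits on the hub around the spindle (302,223), spindle top at (301,228), matching prediction. Move over the pliers.

Emit:
jog_arm(
  motion=[
    [0.0055,0.036,0,0,0,0,1],
    [0.0055,0.04,0,0,0,0,1],
    [0.0055,0.04,0,0,0,0,1],
    [0.0055,0.04,0,0,0,0,1],
    [0.0055,0.04,0,0,0,0,1],
  ],
)

```text
time_s: 10.05
ee_pos: [0.5124, -0.256, 0.2369]
eef_rot: [-3.14, 0.002, -0.098]
force: [-0.3, -0.6, 0.1]
grip_width: 0.094
grip_force: 0.0
```

Emit:
jog_arm(
  motion=[
    [0.0055,0.033,0,0,0,0.01,1],
    [0,0,0,0,0,0,1],
    [0,0,0,0,0,0,1],
  ],
)

```text
time_s: 10.35
ee_pos: [0.5147, -0.2882, 0.2367]
eef_rot: [-3.14, 0.002, -0.109]
force: [-0.8, 0.2, 0.4]
grip_width: 0.0944
grip_force: 0.0
```

```bash
python3 - <<'E'
from h import *
o=ctrl.get_obs();p=o['ee_pos'];print(p,o['force'],o['eef_rot'])
m=ctrl.camera_model('wrist');i=ctrl.camera('wrist')[:,:,::-1]
print(proj(m,[p,[.515,-.290,.201],[.515,-.29,.114],[.515,-.29,.009]]))
cv2.imwrite('pics/w4.png',cv2.convertScaleAbs(i,alpha=1.8))
E
```

```text
[ 0.51466019 -0.28817631  0.23673162] [-0.77842949  0.16235911  0.40768542] [-3.14024235e+00  2.20495861e-03 -1.09393950e-01]
[[321.93964759 291.16881485]
 [324.808122   267.99704566]
 [324.28296002 234.34662384]
 [323.93319156 211.93476482]]
```

View pics/w4.png

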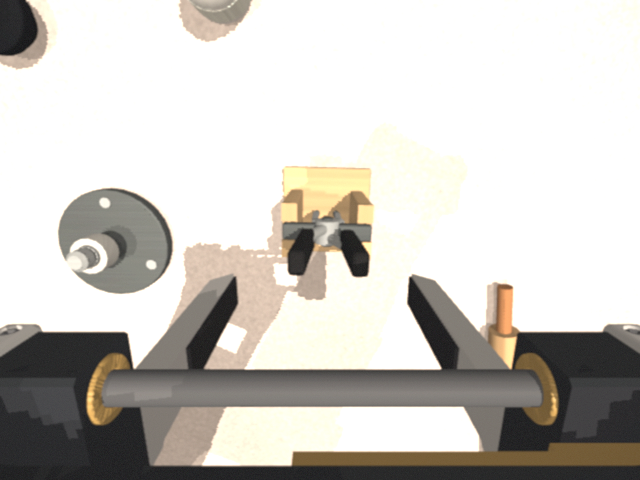

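Pliers: handle tops at (298,266) and (357,266), cross bar centred at (327,232): offset about +2 mm in tool x, +4 mm in tool y; yaw aligned. Descend and squeeze.

Emit:
jog_arm(
  motion=[
    [0.002,0.004,0,0,0,0,1],
    [0,0,0.02,0,0,0,1],
    [0,0,0.03,0,0,0,1],
    [0,0,0.0265,0,0,0,1],
    [0,0,0,0,0,0,1],
  ],
)

```text
time_s: 10.9
ee_pos: [0.5155, -0.2912, 0.1584]
eef_rot: [-3.139, 0.005, -0.109]
force: [-0.1, -0.3, -1.2]
grip_width: 0.0942
grip_force: 0.0
```

Emit:
jog_arm(
  motion=[
    [0,0,0,0,0,0,-1],
    [0,0,0,0,0,0,-1],
    [0,0,0,0,0,0,-1],
    [0,0,0,0,0,0,-1],
    [0,0,0,0,0,0,-1],
  ],
  squeeze=28,
)

```text
time_s: 11.4
ee_pos: [0.5166, -0.2929, 0.1621]
eef_rot: [3.141, -0.001, -0.11]
force: [0.3, 0.2, -1.1]
grip_width: 0.0574
grip_force: 0.0
```

Emit:
jog_arm(
  motion=[
    [0,0,0,0,0,0,-1],
    [0,0,0,0,0,0,-1],
    [0,0,0,0,0,0,-1],
    [0,0,0,0,0,0,-1],
    [0,0,0,0,0,0,-1],
  ],
)

```text
time_s: 11.9
ee_pos: [0.5171, -0.2926, 0.1631]
eef_rot: [3.141, -0.002, -0.11]
force: [-1.3, 4.8, 10.5]
grip_width: 0.0386
grip_force: 28.0
```

Emit:
jog_arm(
  motion=[
    [0,0,-0.005,0,0,0,-1],
    [0,0,-0.015,0,0,0,-1],
    [0,0,-0.03,0,0,0,-1],
    [0,0,-0.03,0,0,0,-1],
    [0,0,-0.02,0,0,0,-1],
  ],
  squeeze=34,
)

```text
time_s: 12.4
ee_pos: [0.5166, -0.293, 0.2637]
eef_rot: [3.141, -0.001, -0.11]
force: [-0.4, -1.1, -1.8]
grip_width: 0.0383
grip_force: 34.0
```

Emit:
jog_arm(
  motion=[
    [0,0,-0.005,0,0,0,-1],
    [0,0,0,0,0,0,-1],
    [0,0,0,0,0,0,-1],
  ],
)

```text
time_s: 12.7
ee_pos: [0.5162, -0.2927, 0.2651]
eef_rot: [-3.141, 0.002, -0.11]
force: [0.3, -0.1, -1.5]
grip_width: 0.0376
grip_force: 34.0
```

```bash
python3 - <<'E'
from h import *
o=ctrl.get_obs();p=o['ee_pos'];print(p,o['force'],o['eef_rot'],o['grip_width'])
q=p+[0,0,-.129]
C=[]
for n,u,v,w,h in(('wrist',220,150,200,200),('scene',180,60,150,150)):
    m=ctrl.camera_model(n);i=ctrl.camera(n)[:,:,::-1]
    print(n,proj(m,[q,q+[0,0,.075],q+[0,0,.145]]))
    C.append(cv2.resize(cv2.convertScaleAbs(i[v:v+h,u:u+w],alpha=1.6),(400,400),interpolation=2))
cv2.imwrite('pics/m5.png',np.hstack(C))
E
```

```text
[ 0.51615224 -0.29265519  0.26509725] [ 0.3127992  -0.14072498 -1.47901029] [-3.14065276e+00  1.98215776e-03 -1.10313559e-01] 0.037625731539575845
wrist [[322.27717982 233.20185082]
 [322.14848215 259.76343602]
 [321.93412216 304.00464854]]
scene [[243.09079627 136.2336142 ]
 [238.87201477 107.71349885]
 [234.51938362  78.28852326]]
```

View pics/m5.png

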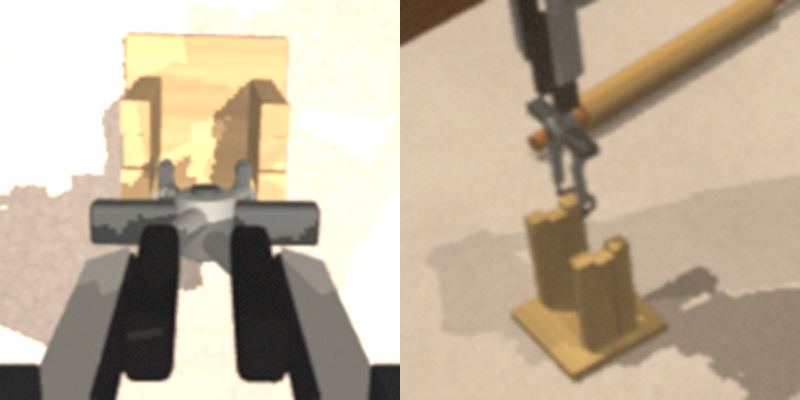

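Pliers are out and upright, bar centred at wrist (322,261), the circlip visible at its tips; fully squeezed. Carry to above the spindle.

Emit:
jog_arm(
  motion=[
    [-0.003,-0.02,0,0,0,0,-1],
    [-0.0047,-0.03,0,0,0,0,-1],
    [-0.0062,-0.04,0,0,0,0,-1],
    [-0.0062,-0.04,0,0,0,0,-1],
    [-0.0062,-0.04,0,0,0,0,-1],
  ],
)

```text
time_s: 13.3
ee_pos: [0.5085, -0.1195, 0.2658]
eef_rot: [-3.141, 0.001, -0.111]
force: [0.6, 0.6, -1.0]
grip_width: 0.0383
grip_force: 34.0
```

Emit:
jog_arm(
  motion=[
    [-0.0054,-0.035,0,0,0,0,-1],
    [-0.0039,-0.025,0,0,0,0,-1],
    [-0.0023,-0.015,0,0,0,0,-1],
    [-0.0012,-0.008,0,0,0,0,-1],
    [0,0,0,0,0,0,-1],
  ],
)

```text
time_s: 13.8
ee_pos: [0.5055, -0.0369, 0.2664]
eef_rot: [3.142, 0.0, -0.11]
force: [0.2, -0.0, -2.4]
grip_width: 0.0382
grip_force: 34.0
```

Emit:
jog_arm(
  motion=[
    [0,0,0.015,0,0,0,-1],
    [0,0,0.015,0,0,0,-1],
    [0,0,0,0,0,0,-1],
    [0,0,0,0,0,0,-1],
  ],
)

```text
time_s: 14.2
ee_pos: [0.5056, -0.0378, 0.2369]
eef_rot: [3.141, 0.0, -0.111]
force: [0.7, 0.3, -0.3]
grip_width: 0.0381
grip_force: 34.0
```

```bash
python3 - <<'E'
from h import *
o=ctrl.get_obs();p=o['ee_pos'];print(p,o['force'],o['eef_rot'],o['grip_width'])
q=p+[0,0,-.129]
C=[]
for n,u,v,w,h in(('wrist',260,170,130,130),('scene',275,145,100,100)):
    m=ctrl.camera_model(n);i=ctrl.camera(n)[:,:,::-1]
    P=proj(m,[q,q+[0,0,.075],[.505,-.0368,.084],[.505,-.0368,.064]]);print(n,P,((P-[u,v])*400/w).round())
    C.append(cv2.resize(cv2.convertScaleAbs(i[v:v+h,u:u+w],alpha=1.6),(400,400),interpolation=2))
cv2.imwrite('pics/m6.png',np.hstack(C))
E
```

```text
[ 0.50559779 -0.0378238   0.2369323 ] [ 0.72105167  0.34066773 -0.30546217] [ 3.14147204e+00  1.90746039e-04 -1.11151797e-01] 0.03810883893975083
wrist [[322.10153923 233.43515551]
 [322.03455371 259.87485474]
 [321.14077263 228.06716065]
 [321.20434288 223.55051081]] [[191. 195.]
 [191. 277.]
 [188. 179.]
 [188. 165.]]
scene [[333.5270676  202.29852104]
 [334.04018038 175.12204429]
 [333.94715953 210.46987868]
 [333.81572347 217.012591  ]] [[234. 229.]
 [236. 120.]
 [236. 262.]
 [235. 288.]]
```

View pics/m6.png

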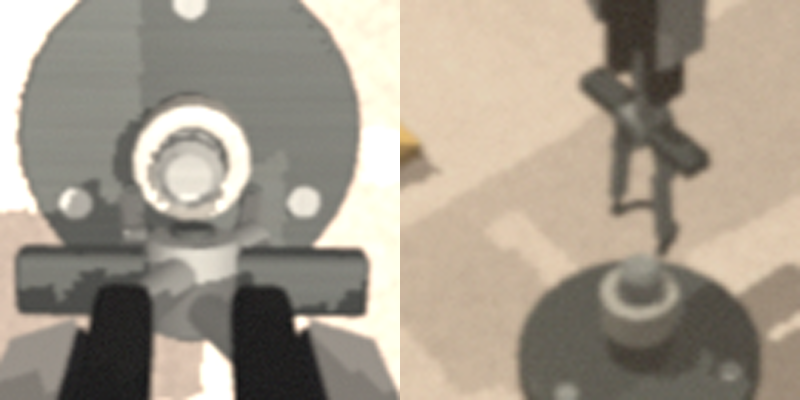

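Wrist: spindle top at crop (190,175), bar centred at column 192; scene: jaw tips straddle the spindle axis. Small correction, then lower gently.

Emit:
jog_arm(
  motion=[
    [0.0007,-0.0008,0.008,0,0,0,-1],
    [0,0,0.008,0,0,0,-1],
    [0,0,0.003,0,0,0,-1],
    [0,0,0.002,0,0,0,-1],
    [0,0,0,0,0,0,-1],
  ],
)

```text
time_s: 14.8
ee_pos: [0.5062, -0.0363, 0.2154]
eef_rot: [-3.142, 0.0, -0.11]
force: [-0.1, -0.7, -1.5]
grip_width: 0.0382
grip_force: 34.0
```

Emit:
jog_arm(
  motion=[
    [0,0,0.002,0,0,0,-1],
    [0,0,0.002,0,0,0,-1],
    [0,0,0,0,0,0,-1],
  ],
)

```text
time_s: 15.1
ee_pos: [0.5062, -0.0363, 0.2114]
eef_rot: [-3.142, 0.0, -0.11]
force: [0.0, -0.2, -1.4]
grip_width: 0.0381
grip_force: 34.0
```

Emit:
jog_arm(
  motion=[
    [0,0.0004,0.002,0,0,0,-1],
    [0,0,0.001,0,0,0,-1],
    [0,0,0,0,0,0,-1],
  ],
)

```text
time_s: 15.4
ee_pos: [0.5061, -0.0367, 0.2085]
eef_rot: [-3.142, 0.0, -0.11]
force: [-0.3, -1.0, -1.6]
grip_width: 0.0381
grip_force: 34.0
```

Emit:
jog_arm(
  motion=[
    [0,0,0.001,0,0,0,-1],
    [0,0,0.001,0,0,0,-1],
    [0,0,0,0,0,0,-1],
  ],
)

```text
time_s: 15.7
ee_pos: [0.5062, -0.0367, 0.2065]
eef_rot: [-3.142, 0.0, -0.11]
force: [0.5, 0.3, -1.5]
grip_width: 0.038
grip_force: 34.0
```

```bash
python3 - <<'E'
from h import *
o=ctrl.get_obs();p=o['ee_pos'];print(p,o['force'],o['moment'],o['eef_rot'],o['grip_width'])
q=p+[0,0,-.129]
C=[]
for n,u,v,w,h in(('wrist',270,180,100,100),('scene',295,160,80,80)):
    m=ctrl.camera_model(n);i=ctrl.camera(n)[:,:,::-1]
    P=proj(m,[q,q+[0,0,.075],[.505,-.0368,.084],[.505,-.0368,.064]]);print(n,((P-[u,v])*400/w).round())
    C.append(cv2.resize(cv2.convertScaleAbs(i[v:v+h,u:u+w],alpha=1.8),(400,400),interpolation=2))
cv2.imwrite('pics/m7.png',np.hstack(C))
E
```

```text
[ 0.50615462 -0.0367042   0.2064934 ] [ 0.52390389  0.32597267 -1.53629182] [0.0055838  0.02876085 0.02723159] [-3.14156460e+00  2.30483302e-04 -1.10223425e-01] 0.03798362677014985
wrist [[208. 214.]
 [208. 320.]
 [209. 226.]
 [209. 204.]]
scene [[193. 265.]
 [195. 135.]
 [195. 252.]
 [194. 285.]]
```

View pics/m7.png

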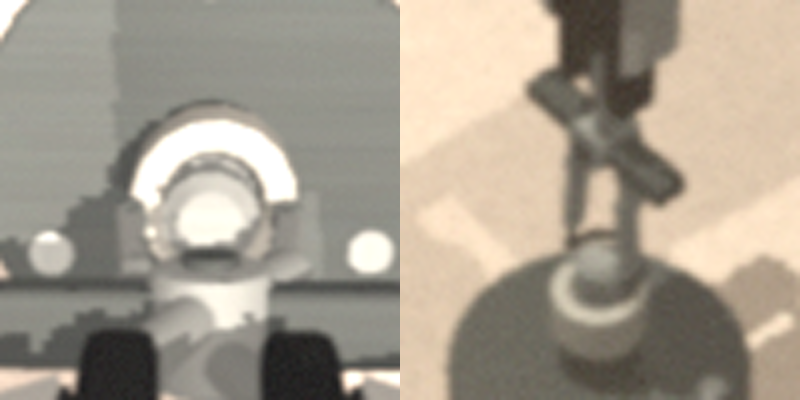

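Jaws at crop columns ~130 and ~290 straddle the spindle (209) symmetrically and the circlip is around the spindle, with no contact force. Continue.

Emit:
jog_arm(
  motion=[
    [0,0,0.002,0,0,0,-1],
    [0,0,0.002,0,0,0,-1],
    [0,0,0.001,0,0,0,-1],
    [0,0,0,0,0,0,-1],
  ],
)

```text
time_s: 16.2
ee_pos: [0.5061, -0.0367, 0.2014]
eef_rot: [-3.142, 0.0, -0.11]
force: [0.0, -0.1, -2.1]
grip_width: 0.0379
grip_force: 34.0
```

Emit:
jog_arm(
  motion=[
    [0,0,0.001,0,0,0,-1],
    [0,0,0.001,0,0,0,-1],
    [0,0,0.001,0,0,0,-1],
    [0,0,0,0,0,0,-1],
  ],
)

```text
time_s: 16.6
ee_pos: [0.5062, -0.0367, 0.1985]
eef_rot: [-3.142, 0.0, -0.11]
force: [0.6, 0.2, -1.4]
grip_width: 0.0379
grip_force: 34.0
```

Emit:
jog_arm(
  motion=[
    [0,0,0.001,0,0,0,-1],
    [0,0,0.001,0,0,0,-1],
    [0,0,0,0,0,0,-1],
  ],
)

```text
time_s: 16.9
ee_pos: [0.5061, -0.0367, 0.1965]
eef_rot: [-3.142, 0.0, -0.11]
force: [-0.2, -0.6, -1.8]
grip_width: 0.038
grip_force: 34.0
```

Emit:
jog_arm(
  motion=[
    [0,0,0.0005,0,0,0,-1],
    [0,0,0.0005,0,0,0,-1],
    [0,0,0,0,0,0,-1],
  ],
)

```text
time_s: 17.2
ee_pos: [0.5062, -0.0367, 0.1956]
eef_rot: [-3.142, 0.0, -0.11]
force: [1.1, -0.8, -1.3]
grip_width: 0.0383
grip_force: 34.0
```

Emit:
jog_arm(
  motion=[
    [0,0,0.0005,0,0,0,-1],
    [0,0,0,0,0,0,-1],
    [0,0,0,0,0,0,-1],
  ],
)

```text
time_s: 17.5
ee_pos: [0.5062, -0.0367, 0.1951]
eef_rot: [3.142, 0.0, -0.11]
force: [0.2, 0.3, -1.9]
grip_width: 0.0382
grip_force: 34.0
```

Emit:
jog_arm(
  motion=[
    [0,0,0.0005,0,0,0,-1],
    [0,0,0,0,0,0,-1],
    [0,0,0,0,0,0,-1],
  ],
)

```text
time_s: 17.8
ee_pos: [0.5062, -0.0367, 0.1946]
eef_rot: [-3.142, 0.0, -0.11]
force: [0.1, -0.7, -1.1]
grip_width: 0.0383
grip_force: 34.0
```

Emit:
jog_arm(
  motion=[
    [0,0,0.0005,0,0,0,-1],
    [0,0,0,0,0,0,-1],
    [0,0,0,0,0,0,-1],
  ],
)

```text
time_s: 18.1
ee_pos: [0.5062, -0.0367, 0.1941]
eef_rot: [-3.142, 0.0, -0.11]
force: [-0.6, -0.6, -1.7]
grip_width: 0.0384
grip_force: 34.0
```

Emit:
jog_arm(
  motion=[
    [0,0,0.0004,0,0,0,-1],
    [0,0,0,0,0,0,-1],
    [0,0,0,0,0,0,-1],
  ],
)

```text
time_s: 18.4
ee_pos: [0.5062, -0.0367, 0.1938]
eef_rot: [-3.142, -0.0, -0.11]
force: [-0.4, -0.6, -2.2]
grip_width: 0.0383
grip_force: 34.0
```

Emit:
jog_arm(
  motion=[
    [0,0,0.0004,0,0,0,-1],
    [0,0,0,0,0,0,-1],
    [0,0,0,0,0,0,-1],
  ],
)

```text
time_s: 18.7
ee_pos: [0.5062, -0.0367, 0.1933]
eef_rot: [-3.142, 0.0, -0.11]
force: [-0.3, -1.0, -1.8]
grip_width: 0.0381
grip_force: 34.0
```

Emit:
jog_arm(
  motion=[
    [0,0,0.0004,0,0,0,-1],
    [0,0,0,0,0,0,-1],
    [0,0,0,0,0,0,-1],
  ],
)

```text
time_s: 19.0
ee_pos: [0.5063, -0.0367, 0.1932]
eef_rot: [3.142, -0.0, -0.11]
force: [0.0, 0.4, 1.2]
grip_width: 0.0379
grip_force: 34.0
```

Emit:
jog_arm(
  motion=[
    [0,0,0.0004,0,0,0,-1],
    [0,0,0,0,0,0,-1],
    [0,0,0,0,0,0,-1],
  ],
)

```text
time_s: 19.3
ee_pos: [0.5065, -0.0368, 0.1931]
eef_rot: [3.142, -0.001, -0.11]
force: [-0.7, -1.2, 5.9]
grip_width: 0.0382
grip_force: 34.0
```

Contact with the spacer found at TCP 0.1932 (circlip bottom at the groove's lower edge). Back up to mid-groove and check.

Emit:
jog_arm(
  motion=[
    [0,0,-0.0013,0,0,0,-1],
    [0,0,0,0,0,0,-1],
    [0,0,0,0,0,0,-1],
    [0,0,0,0,0,0,-1],
  ],
)

```text
time_s: 19.7
ee_pos: [0.5061, -0.0367, 0.1936]
eef_rot: [-3.142, 0.0, -0.11]
force: [-0.4, 0.1, -1.2]
grip_width: 0.038
grip_force: 34.0
```

```bash
python3 - <<'E'
from h import *
C=[]
for n,u,v,w,h in(('wrist',270,180,100,100),('scene',295,170,80,80)):
    i=ctrl.camera(n)[:,:,::-1]
    C.append(cv2.resize(cv2.convertScaleAbs(i[v:v+h,u:u+w],alpha=1.8),(400,400),interpolation=2))
cv2.imwrite('pics/m8.png',np.hstack(C))
o=ctrl.get_obs();print(o['ee_pos'],o['force'],o['moment'],o['grip_width'],o['grip_force'])
E
```

```text
[ 0.50614251 -0.03672043  0.193678  ] [-0.76559697  0.25378337 -1.75055792] [ 0.06873639 -0.03824714 -0.0661533 ] 0.0382495633359664 33.97105515003204
```

View pics/m8.png

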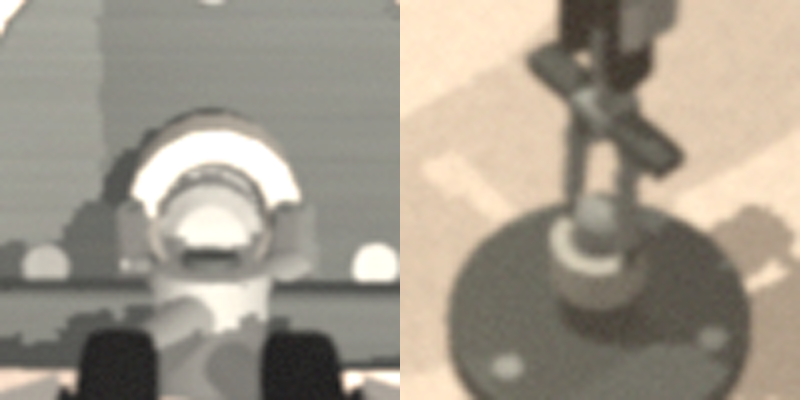

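The circlip and jaws sit just above the spacer, symmetric about the spindle (crop column ~210), with no contact force and the pliers upright. Handing in.

```bash
python3 -c "
from station import ctrl
print(ctrl.hand_in())"
```

```text
the job is handed in; nothing more can be done
None
```

I seated the spacer on the hub and let go of it. The job was handed in with the fully squeezed pliers held upright and the spread circlip at groove height, just clear of the spacer (about 20 s used; the judge's verdict was not returned).

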